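Pin the pantry tin's hasp and hold its sprung key lock turned

TASK

Lock up the black tin: first drop the steel retaining pin all the way down through the lid's hasp tab and the tin's ledge and let go of it, then put the key fully into the lock beside it, jiggling it past the sticky tumblers. With the key, turn the lock a quarter clockwise (seen from above) so that its keeper arm swings over the pin's head; the lock is sprung, so finish still gripping the key and holding it turned. Keep the lid shut and leave the other pantry things where they are.

Things in the scene. Friction and masses are not known exactly. Their poses are not given: they have to be found in the camera images.
- tin: Matte black lockable tin, fixed. Origin on the shelf under the centre of its box part; z up, -x its front. Box 110 (x) x 150 (y) x 60 high with a 6 thick lid on top; in front a ledge (x -105..-55) 150 wide, top 60 above the shelf. On the ledge: the lock barrel (axis x -80, y -10) and, 64 to its +y side, the pin hole (x -80, y 54).
- pin_hole (a point): Centre of the mouth of the pin hole, at the top face of the lid's hasp tab (66 above the shelf), tin's axes. The tab (steel, 6 thick, 34 wide) rests on the ledge and has a hole 12 in diameter; below it the ledge has the same hole, 36 deep. The hole is vertical.
- keyway (a point): Centre of the keyway's mouth on top of the lock barrel (steel block 30 x 30, 38 high; top 98 above the shelf), on its vertical axis. Axes turn with the barrel; the tin's axes when the lock is at 0. Slot 20 (x) x 7 (y), 36 deep, mouth chamfered 1.5. Two sprung sticky tumblers lie 12 and 22 below the mouth: the first takes 1 to 3 N to pass, the second 5 to 15 N, less when jiggled.
- keeper_tip (a point): Under the end of the lock's keeper arm, 76 from the barrel axis to the barrel's -x; axes as keyway. Steel bar 14 wide, 6 thick, its underside 27 above the ledge, reaching 83 from the axis. After a quarter turn it lies over the seated pin's head with 3 to spare; a pin not fully down blocks it.
- lock (a joint): Turn of the lock barrel, rad: 0 at rest, grows clockwise seen from above, stop at 1.57 (quarter turn, arm over the pin). A spring drives it back: about 0.02 N m at rest, 0.13 N m at the stop. The key has up to 0.12 rad of play in the slot, so it must turn a little more than the barrel.
- lid (a joint): Tin's lid, hinged at its rear top edge, rad: 0 shut (starts shut), grows as it opens; it falls shut by itself.
- key: Loose steel key, 50 g, upright in the slot of a fixed wooden stand (60 x 50 x 40 high, slot along the 60). Origin: centre of the blade's lower end, z up. Blade 18 (x) x 5 (y), z 0..30; round shoulder 24 across, z 30..36, rests on the stand, and on the barrel when fully in; flat bow 28 (x) x 8 (y), z 36..66, is gripped across y. Same after half a turn.
- pin: Loose round steel retaining pin, 50 g, standing upright in the hole of another wooden stand of the same size. Origin: centre of its lower end; z up. Shank 10 in diameter, z 0..32, chamfered foot; round head 18 in diameter, z 32..50. The head's underside rests on the stand at the start and on the hasp tab when fully down.
- jar: Clear glass storage jar, 84 in diameter, 150 high; bystander. Origin under its centre.
- bowl: Beige ceramic bowl, 124 in diameter, 60 high; bystander. Origin under its centre.
- funnel: Stainless steel funnel standing on its mouth, 80 in diameter, 75 high; bystander. Origin under its centre.
- clip: Small blue plastic clip lying flat, 60 x 14 x 14; bystander. Origin under its centre.
- shaker: Small glass spice shaker with steel cap, 42 in diameter, 85 high; bystander. Origin under its centre.
- spoon: Spoon with a wooden handle lying flat along x; bystander. Origin near its middle.

How it is judged:
On the way, in this order (a step that is already met when the one before it is completed fails the run):
1. the pin is fully down through the hasp tab and the ledge and let go (horizontal distance between pin and pin_hole below 0.004 m and z of pin in the frame of pin_hole below -0.029 m and angle between pin's own z axis and vertical below 0.12 rad and value of joint lid below 0.04 rad and contact force between the fingers and pin below 0.3 N), for 0.2 s.
2. the key is fully in the lock, not yet turned (horizontal distance between pin and pin_hole below 0.004 m and z of pin in the frame of pin_hole below -0.029 m and angle between pin's own z axis and vertical below 0.12 rad and value of joint lid below 0.04 rad and horizontal distance between key and keyway below 0.005 m and z of key in the frame of keyway below -0.0265 m and angle between key's own z axis and vertical below 0.15 rad and value of joint lock below 0.6 rad), for 0.1 s.
3. the lock is turned a quarter with the key in it (horizontal distance between pin and pin_hole below 0.004 m and z of pin in the frame of pin_hole below -0.029 m and angle between pin's own z axis and vertical below 0.12 rad and value of joint lid below 0.04 rad and horizontal distance between key and keyway below 0.005 m and z of key in the frame of keyway below -0.0265 m and angle between key's own z axis and vertical below 0.15 rad and value of joint lock above 1.25 rad), for 0.2 s.
At the end, for the whole second after the job is handed in: Pin fully down in the hasp hole (3 mm deep, 4 mm off centre allowed), lid shut (under 0.04 rad), key in the lock to within 3.5 mm of full depth, lock held past 1.25 rad by fingers gripping the key (over 2 N) and not pushing on tin, arm or pin (all of step 3 and contact force between the fingers and key above 2 N and contact force between the fingers and tin below 1 N and contact force between the fingers and pin below 0.5 N); the arm keeps its last pose, push and grip.
It fails at once if the lid is lifted (over 0.15 rad) (value of joint lid above 0.15 rad).
It fails at once if a bystander is shifted by more than 4 cm (distance of any of jar, bowl, funnel, clip, shaker, spoon from where it was at the start of the episode above 0.04 m).
It fails at once if jar, bowl, funnel or shaker is tipped over (angle between any of jar, bowl, funnel, shaker's own z axis and vertical above 0.6 rad).
It also fails if it takes over 72 s, if anything falls off the work surface, if the arm or the gripper's body presses on something with over 40 N, if the wrist force passes 120 N, or if a joint passes its speed limit or range.

ROBOT

A 7-joint arm with a two-finger parallel gripper is mounted at the origin on the work surface. World frame = base frame: x ahead of the robot, y to its left, z up, the work surface at z = 0. Lengths are in m, angles in rad, forces in N, time in s.
With the tool pointing down it reaches from about 0.425 to 0.925 m from the base axis. Payload 6.8 kg.
Tool frame: the origin (TCP) lies at the very end of the fingers, on their centre line; the grasp point (between the pads) lies 19 mm behind it; z points along the fingers, x is the direction in which the jaws open and shut, and the axes are right-handed (so a half turn about z gives the same grasp; the last joint's range is limited). The gripper opens to 85 mm and grips with 20 to 120 N. Pads are 22 mm wide; open, the fingers measure 114 mm over their backs; the gripper's body (76 mm by 85 mm) begins 54 mm behind the grasp point. The pads swing forward as they close: fully open they stand 13 mm farther back than shut.
Start: joints at [-1.421, 0.477, 0.022, 1.555, -0.011, 1.109, -0.083], TCP at [0.172, 0.653, 0.231] pointing down, gripper open.
Joint ranges: [-2.96, 2.96], [-0.34, 2.1], [-1.41, 1.46], [0.24, 2.44], [-1.37, 4.51], [0.17, 1.92], [-2.96, 2.96]. Speed limits (rad/s): [2.39, 2.39, 3.14, 3.14, 3.14, 3.14, 3.14].

INTERFACE

Orientations are given as a rotation vector (axis times angle).
In Python, from bench import get_obs, imaging, hand_in gives the robot as it stands.
- The arm moves only by the tool send_rows, never from a script. Its argument "motion" is a list of rows, each an object with "dp": the shift along the world's x, y, z in m, a list of three; "rot": the turn, a rotation vector about the world's x, y, z in rad, a list of three; "grip": the finger opening in m, from 0 to 0.0854. In form: [{"dp": [dx, dy, dz], "rot": [ax, ay, az], "grip": grip}, ...]. A call has 1 to 20 rows; each row shifts and turns the pose as measured when the row begins; what a row does not reach is not made up. A row lasts 1/8 s, in which the tool goes at most 62.5 mm and 10.7 degrees, less where a joint would pass 70% of its speed; a pose out of reach is approached as far as the arm can. A call is refused whole if a number of a shift passes 0.0625 or a number of a turn 0.188, either way. A call with a gripper value outside its range is refused whole. The fingers move at their own pace and stop on an object; "grip_force" is the grip in N (left out, the last holds). Time passes only in rows, so rows that do not move let the fingers close. It gives the time, the measured TCP pose, the force and the opening at its end, in the units of the state.
- get_obs(): the state, without advancing time (a new reading comes with each control period).
- imaging.grab_frame(name): name is "scene" or "top" or "wrist"; returns a dict with "img" (480x640x3 uint8, red, green, blue), "fx", "fy", "cx", "cy" (pixels), "R" (3x3) and "t" (3): a world point X has camera coordinates R X + t. Camera axes: x right, y down, z forward; pixel columns grow to the right and rows downward; lengths in m; the calibration is good to about 2 mm. A picture is of the moment at which its call begins. There is no depth.
- hand_in(): hands the job in, once; it reports no verdict.
The state is a dict: "clock": time; "joints": joint angles; "qvel": joint speeds; "tau": joint torques, N m; "tcp_pos": TCP position; "orientation": TCP orientation; "contact_force": force on the tool from outside, world axes, zero at the start; "moment": the same for the moment, N m; "grip_width": finger opening in m.
Only numpy, scipy, OpenCV 4.12 (cv2) and the standard library are available. Lean on these libraries where they do the work, as an engineer would, in place of code of your own. Each camera call takes 0.05 s, during which the arm holds its last target. There are 200 camera calls.

## Working session

There is one attempt and no reset: what is moved stays moved. The work goes in short steps, Python scripts to look and compute and a tool call to move; the robot and the scene stay as the last step left them, time stands still between calls to the robot, and variables do not carry over. Pictures are saved under pics/ and viewed, about 8 in all and at most 12, crops included, and the job is handed in when it is done.

Besides the shell and the picture viewer there is one more tool, called after ">>>" as a command line: name --argument value ..., lists and objects as JSON in quotes. send_rows: Moves the arm, as the interface text tells. Its arguments: {"type":"object","properties":{"motion":{"type":"array","items":{"type":"object","properties":{"dp":{"type":"array","items":{"type":"number"}},"rot":{"type":"array","items":{"type":"number"}},"grip":{"type":"number"}}}},"grip_force":{"type":"number"}},"required":["motion"]}

```bash
mkdir -p pics; cat > h.py <<'E'
import numpy as np, cv2
from bench import get_obs, imaging, hand_in
def grab(n,f):
    d=imaging.grab_frame(n); cv2.imwrite('pics/'+f+'.png',d['img'][:,:,::-1]); 
    np.savez('pics/'+f+'.npz',**d); return d
def load(f): return dict(np.load('pics/'+f+'.npz'))
def ray(d,u,v):
    R=d['R'];c=-R.T@d['t'];r=R.T@np.array([(u-d['cx'])/d['fx'],(v-d['cy'])/d['fy'],1]);return c,r
def onz(d,u,v,z):
    c,r=ray(d,u,v);return c+r*(z-c[2])/r[2]
def proj(d,X):
    p=d['R']@np.array(X)+d['t'];return p[0]/p[2]*d['fx']+d['cx'],p[1]/p[2]*d['fy']+d['cy']
E
python3 - <<'E'
from h import *
for n in('top','scene'):
    d=grab(n,n+'0'); print(n,-d['R'].T@d['t'],d['R'].round(3).tolist(),d['fx'])
print(get_obs())
a=np.vstack([cv2.imread('pics/top0.png')]);
E
```

```text
top [0.4196659  0.03130535 1.16420855] [[0.018, -1.0, 0.005], [-0.991, -0.018, -0.136], [0.136, -0.003, -0.991]] 539.0866582948299
scene [1.327764   0.07285301 0.99224096] [[-0.072, 0.997, 0.011], [0.762, 0.063, -0.644], [-0.643, -0.038, -0.765]] 463.4923832739922
{'clock': 0.1, 'joints': array([-1.42110973,  0.47774722,  0.02235464,  1.55633561, -0.01145361,
        1.10932197, -0.08307751]), 'qvel': array([ 0.00201053, -0.00257467, -0.00086392, -0.0027118 ,  0.00097391,
        0.00024306, -0.00029252]), 'tau': array([ 4.29932130e-03, -5.97756815e+01,  1.61354531e+00, -2.81953043e+01,
        1.29096833e-02,  5.01625735e-03, -1.97236881e-05]), 'tcp_pos': array([0.17198015, 0.65217168, 0.23041039]), 'orientation': array([ 2.48758293e+00,  1.91683607e+00, -1.92065240e-03]), 'contact_force': array([0.03056117, 0.07882785, 0.62995577]), 'moment': array([-0.0246393 , -0.03262344, -0.01407889]), 'grip_width': 0.08503329771169676}
```

View pics/top0.png

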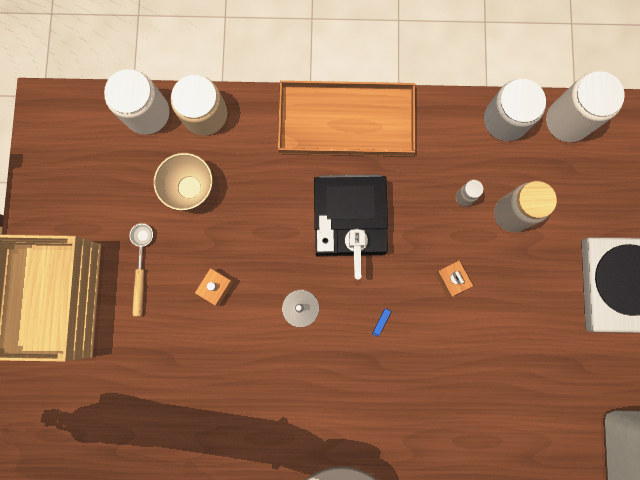

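View pics/scene0.png

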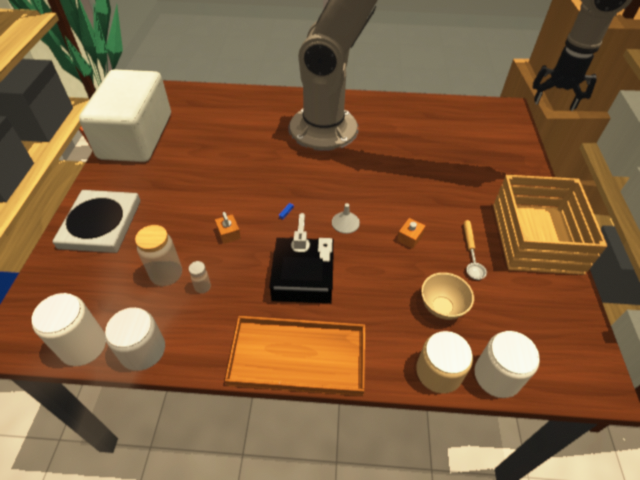

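The top view shows the pin stand near (212,287), the key stand near (457,279), the tin near (350,215) and the keeper pointing towards the robot. Next I'll measure from zoomed crops.

```bash
python3 - <<'E'
from h import *
d=load('top0'); s=load('scene0')
for z,uv,n in[(.04,(457,279),'keystand'),(.05,(212,287),'pin'),(.066,(325,240),'hole'),(.098,(356,239),'keyway')]: print(n,onz(d,*uv,z).round(4))
def crop(d,u,v,r,k,w=None):
    im=d['img'][v-r:v+r,u-r:u+r,::-1]; return cv2.resize(im,(k,k),interpolation=cv2.INTER_CUBIC)
a=np.hstack([crop(d,213,287,25,260),crop(d,457,279,25,260),crop(d,350,225,50,260)])
b=np.hstack([crop(s,411,232,25,260),crop(s,227,228,25,260),crop(s,305,255,50,260)])
cv2.imwrite('pics/m1.png',np.vstack([a,b]))
# stands by orange mask
for nm,dd,cs in(('top',d,[(213,287),(457,279)]),('scene',s,[(411,232),(227,228)])):
    hsv=cv2.cvtColor(dd['img'],cv2.COLOR_RGB2HSV)
    for c in cs:
        print(nm,c,hsv[c[1]-12:c[1]+13:4,c[0]-12:c[0]+13:4].reshape(7,-1,3).tolist() if nm=='top' and c[0]==213 else '')
E
```

```text
keystand [ 0.5033 -0.2333  0.04  ]
pin [0.477  0.2748 0.05  ]
hole [0.5768 0.0437 0.066 ]
keyway [ 0.5754 -0.0186  0.098 ]
top (213, 287) [[[10, 152, 148], [11, 158, 194], [15, 154, 242], [16, 149, 244], [14, 153, 241], [13, 160, 226], [10, 143, 98]], [[9, 158, 153], [16, 152, 244], [15, 154, 242], [15, 154, 241], [14, 156, 240], [14, 158, 236], [14, 157, 240]], [[15, 153, 243], [15, 157, 241], [21, 14, 244], [19, 18, 241], [13, 161, 170], [14, 157, 239], [14, 159, 233]], [[16, 152, 243], [16, 152, 244], [26, 8, 246], [23, 9, 245], [12, 155, 140], [14, 156, 237], [14, 156, 236]], [[15, 156, 242], [15, 156, 242], [15, 156, 240], [14, 155, 238], [15, 156, 240], [14, 159, 236], [13, 158, 108]], [[16, 151, 244], [15, 157, 239], [15, 153, 240], [14, 157, 237], [14, 157, 236], [12, 162, 175], [10, 140, 89]], [[10, 153, 128], [12, 161, 219], [14, 158, 236], [15, 156, 239], [14, 155, 238], [13, 150, 107], [10, 149, 89]]]
top (457, 279) 
scene (411, 232) 
scene (227, 228)
```

View pics/m1.png

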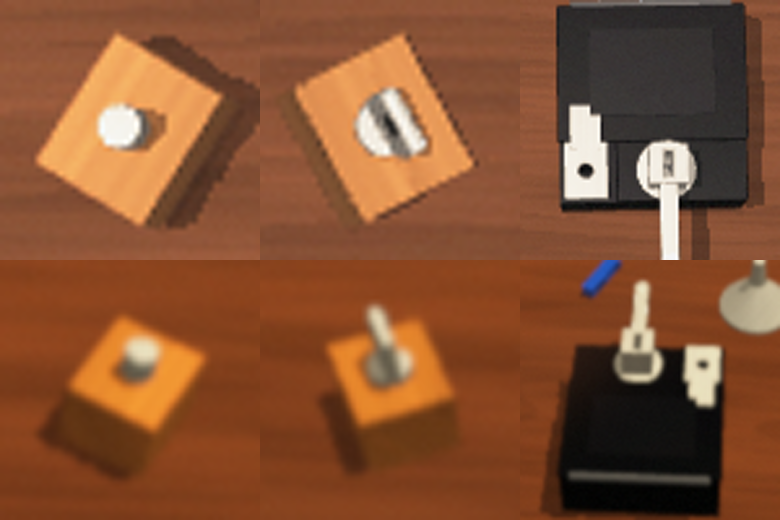

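The crops show the pin head, the key standing in its slot (yaw about 28°), the hasp hole near (325.4,240.4) and the slot near (356.9,238.5). Next come the subpixel numbers.

```bash
python3 - <<'E'
from h import *
d=load('top0')
hsv=cv2.cvtColor(d['img'],cv2.COLOR_RGB2HSV).astype(int)
def blob(m,c,r):
    k=np.zeros(m.shape,np.uint8);k[c[1]-r:c[1]+r,c[0]-r:c[0]+r]=1
    m=(m*k).astype(np.uint8);cs,_=cv2.findContours(m,cv2.RETR_EXTERNAL,cv2.CHAIN_APPROX_NONE)
    return max(cs,key=cv2.contourArea)
def rect(cn,z,n):
    b=cv2.boxPoints(cv2.minAreaRect(cn)); P=np.array([onz(d,*p,z)[:2] for p in b])
    e=P-np.roll(P,-1,0);L=np.hypot(*e.T);i=L.argmax()
    print(n,'ctr',P.mean(0).round(4),'sides',L[:2].round(4),'long yaw',np.degrees(np.arctan2(e[i,1],e[i,0])).round(1))
H,S,V=hsv[...,0],hsv[...,1],hsv[...,2]
# fill stand (orange bright or steel)
for c,n in(((213,287),'pinstand'),((457,279),'keystand')):
    rect(blob((V>195)&(H>11)&(S>100)|(S<60)&(V>60)&(H>=0)&False,c,26),.04,n)
def cen(m,c,r,z,n):
    cn=blob(m,c,r);(u,v),R=cv2.minEnclosingCircle(cn);M=cv2.moments(cn);p=M['m10']/M['m00'],M['m01']/M['m00']
    print(n,'centroid px',np.round(p,1),'R',R.round(1),onz(d,*p,z).round(4))
cen((S<60)&(V>150),(212,287),10,.058,'pinhead')
cen((S<90)&(V<90),(325,240),5,.066,'hole')
cen((S<90)&(V<140),(357,238),6,.098,'slot')
rect(blob((V<75),(350,216),50),.066,'tin(all dark)')
# lid rear/side edges: left/right edge columns by row
for v in range(186,246,12):
    row=V[v,300:400];x=np.where(row<75)[0]+300; print(v,x.min(),x.max(),onz(d,x.min(),v,.066)[:2].round(4),onz(d,x.max(),v,.066)[:2].round(4))
print(d['img'][234:246,320:331].mean(2).astype(int));print(d['img'][228:252,350:365].mean(2).astype(int))
E
```

```text
pinstand ctr [0.4789 0.2767] sides [0.0603 0.0501] long yaw 150.4
keystand ctr [ 0.5055 -0.2296] sides [0.0491 0.0599] long yaw 27.6Traceback (most recent call last):
  File "<stdin>", line 19, in <module>
  File "<stdin>", line 18, in cen
AttributeError: 'float' object has no attribute 'round'
```

```bash
python3 - <<'E'
from h import *
d=load('top0')
hsv=cv2.cvtColor(d['img'],cv2.COLOR_RGB2HSV).astype(int)
H,S,V=hsv[...,0],hsv[...,1],hsv[...,2]
def cen(m,c,r,z,n):
    k=np.zeros(m.shape,bool);k[c[1]-r:c[1]+r+1,c[0]-r:c[0]+r+1]=1
    v,u=np.where(m&k);print(n,u.mean().round(2),v.mean().round(2),len(u),onz(d,u.mean(),v.mean(),z).round(4))
cen((S<60)&(V>150),(212,287),10,.058,'pinhead')
cen((V<90),(325,240),4,.066,'hole')
cen((V<170),(357,238),5,.098,'slot')
for v in range(186,246,12):
    x=np.where(V[v,300:400]<75)[0]+300; print(v,x.min(),x.max(),onz(d,x.min()-.5,v,.066)[:2].round(4),onz(d,x.max()+.5,v,.066)[:2].round(4))
print(V[234:246,320:331]);print(V[230:250,350:365])
E
```

```text
pinhead 210.5 285.77 52 [0.4791 0.2762 0.058 ]
hole 324.95 240.1 20 [0.5766 0.0438 0.066 ]
slot 356.93 236.93 27 [ 0.5796 -0.0204  0.098 ]
186 314 386 [0.6902 0.0698] [ 0.693  -0.0825]
198 314 386 [0.6646 0.0693] [ 0.6675 -0.0826]
210 314 387 [0.6392 0.0687] [ 0.6421 -0.0848]
222 315 387 [0.614  0.0661] [ 0.6168 -0.0849]
234 316 387 [0.589  0.0635] [ 0.5917 -0.085 ]
[[244 244 243 243 243 243 243 243 243 242 242]
 [244 244 243 243 243 243 243 243 243 242 242]
 [244 244 243 243 242 242 243 243 243 243 242]
 [244 244 243 240 221 222 235 242 243 243 242]
 [244 244 235 142  58  38  91 201 242 243 243]
 [244 243 183  34  17  19  19  59 231 243 243]
 [244 243 119  19  18  25  25  35 185 243 243]
 [244 243 130  37  33  32  36  63 197 243 242]
 [244 244 230 114  68  58  62 152 240 243 242]
 [244 244 244 230 176 154 159 234 243 243 243]
 [244 244 244 244 243 243 244 244 243 243 242]
 [244 244 244 244 243 244 244 244 244 243 243]]
[[186 240 242 243 243 243 243 243 243 243 243 219 186 181 115]
 [242 241 241 242 242 241 241 242 242 240 242 242 243 242 164]
 [242 241 242 243 235 213 215 221 222 23
[... 394 characters left out ...]
2 231]
 [243 243 244 243 237 135 134  83 130 226 243 243 243 242 230]
 [243 243 243 242 238 173 183 119 123 227 243 243 243 242 231]
 [243 244 243 242 239 174 185 166 141 227 243 243 242 241 233]
 [244 243 242 243 239 181 191 196 163 229 243 243 241 242 233]
 [244 242 243 243 243 223 229 237 235 236 243 241 242 243 242]
 [241 240 241 241 241 242 241 242 241 241 239 238 239 239 238]
 [185 185 183 182 215 228 201 205 202 199 177 143 143 142 172]
 [114 109 118 105 244 243 243 243 242 242 206 106 108 112 224]
 [176 168 196 150 244 243 243 243 242 242 219 142 143 145 234]
 [244 240 239 211 245 243 243 243 243 242 223 185 185 178  87]
 [241 242 243 217 245 244 243 243 243 242 230 178 178  79  42]]
```

>>> send_rows --motion '[{"dp": [0.06,-0.06,0],"rot": [0,0,0.13],"grip": 0.04},{"dp": [0.06,-0.06,0],"rot": [0,0,0.13],"grip": 0.04},{"dp": [0.06,-0.06,0],"rot": [0,0,0],"grip": 0.04},{"dp": [0.06,-0.06,0],"rot": [0,0,0],"grip": 0.04},{"dp": [0.03,-0.06,0],"rot": [0,0,0],"grip": 0.04},{"dp": [0,0,0],"rot": [0,0,0],"grip": 0.04},{"dp": [0,0,0],"rot": [0,0,0],"grip": 0.04}]'

```text
clock: 0.98
tcp_pos: [0.3802, 0.4113, 0.2281]
orientation: [2.206, 2.234, -0.009]
contact_force: [0.4, 0.0, 0.3]
grip_width: 0.0402
```

>>> send_rows --motion '[{"dp": [0.05,-0.06,-0.02],"rot": [0,0,0],"grip": 0.04},{"dp": [0.05,-0.06,-0.02],"rot": [0,0,0],"grip": 0.04},{"dp": [0.0,-0.014,-0.02],"rot": [0,0,0],"grip": 0.04},{"dp": [0,0,-0.02],"rot": [0,0,0],"grip": 0.04},{"dp": [0,0,0],"rot": [0,0,0],"grip": 0.04},{"dp": [0,0,0],"rot": [0,0,0],"grip": 0.04}]'

```text
clock: 1.72
tcp_pos: [0.4596, 0.3064, 0.1538]
orientation: [-2.188, -2.253, 0.005]
contact_force: [0.2, 0.5, -0.5]
grip_width: 0.0398
```

```bash
python3 - <<'E'
from h import *
d=grab('wrist','w1');o=get_obs();print(o['tcp_pos'],o['orientation'],o['joints']);c=-d['R'].T@d['t'];print(c,d['R'].round(3),d['fx'])
print('pin head px expected',proj(d,(.479,.2765,.058)))
E
```

```text
[0.4595114  0.30647958 0.1538811 ] [-2.18750909 -2.25338785  0.00504237] [-0.77688609  0.36767976  0.09460283  1.92867443 -0.04610651  0.85057703
  0.94242638]
[0.38766405 0.30420186 0.29695175] [[-0.029  1.    -0.002]
 [ 0.959  0.028  0.282]
 [ 0.282  0.006 -0.959]] 377.6794597211441
pin head px expected (np.float64(274.47615465093503), np.float64(272.16743469892106))
```

View pics/w1.png

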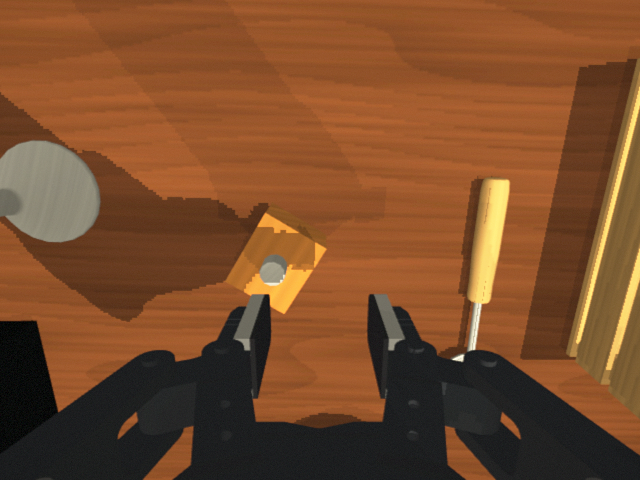

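The pin head shows at about (273,270) against a predicted (274.5,272), so the two cameras agree to about 1 mm. I'll move over it and go down.

>>> send_rows --motion '[{"dp": [0.0195,-0.03,0],"rot": [0,0,0],"grip": 0.04},{"dp": [0,0,0],"rot": [0,0,0],"grip": 0.04},{"dp": [0,0,-0.03],"rot": [0,0,0],"grip": 0.04},{"dp": [0,0,-0.03],"rot": [0,0,0],"grip": 0.04},{"dp": [0,0,0],"rot": [0,0,0],"grip": 0.04},{"dp": [0,0,0],"rot": [0,0,0],"grip": 0.04}]'

```text
clock: 2.52
tcp_pos: [0.4801, 0.2845, 0.0985]
orientation: [-2.177, -2.262, -0.012]
contact_force: [0.1, -0.3, -0.7]
grip_width: 0.0396
```

>>> send_rows --motion '[{"dp": [-0.001,-0.008,0],"rot": [0,0,0],"grip": 0.04},{"dp": [0,0,0],"rot": [0,0,0],"grip": 0.04},{"dp": [0,0,-0.02],"rot": [0,0,0],"grip": 0.04},{"dp": [0,0,-0.01],"rot": [0,0,0],"grip": 0.04},{"dp": [0,0,0],"rot": [0,0,0],"grip": 0.04},{"dp": [0,0,0],"rot": [0,0,0],"grip": 0.04}]'

```text
clock: 3.28
tcp_pos: [0.4815, 0.2777, 0.0725]
orientation: [-2.178, -2.262, -0.024]
contact_force: [0.2, -0.6, -0.3]
grip_width: 0.0401
```

```bash
python3 - <<'E'
from h import *
d=grab('wrist','w2');o=get_obs();print(o['tcp_pos'],o['orientation'])
print('exp',proj(d,(.479,.2765,.058)),'tcp',proj(d,o['tcp_pos']))
c=cv2.resize(d['img'][200:400,220:420,::-1],(600,600),interpolation=cv2.INTER_CUBIC);cv2.imwrite('pics/w2c.png',c)
E
```

```text
[0.48149522 0.2776557  0.07253816] [-2.17816083 -2.26226532 -0.02453221]
exp (np.float64(316.9123633301763), np.float64(292.0970150829601)) tcp (np.float64(319.6961231242669), np.float64(312.2345557214655))
```

View pics/w2c.png

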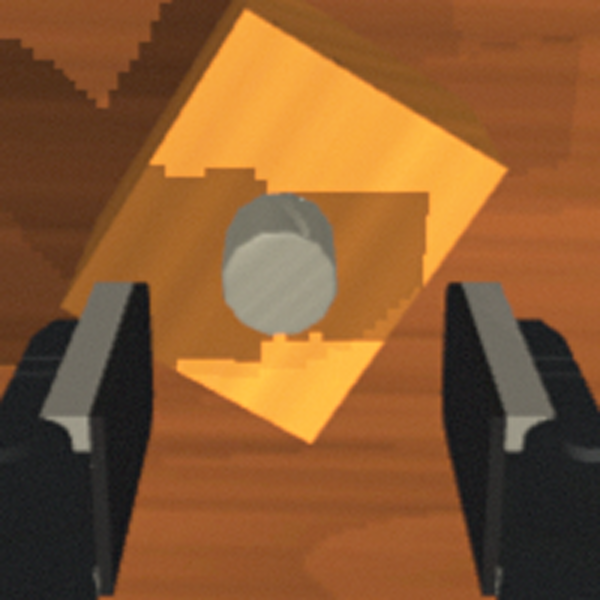

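The pin top is at px (313.3,294.3), between the pads and a few mm off centre. I'll add a helper that gives the correction to a target pose.

```bash
cat >> h.py <<'E'
from scipy.spatial.transform import Rotation as Ro
def err(p,yaw):
    o=get_obs();a=np.radians(yaw);x=np.array([np.cos(a),np.sin(a),0]);z=np.array([0,0,-1.])
    T=np.column_stack([x,np.cross(z,x),z]);C=Ro.from_rotvec(o['orientation'])
    print('dp',(np.array(p)-o['tcp_pos']).round(4),'rot',(Ro.from_matrix(T)*C.inv()).as_rotvec().round(4),'yaw',np.degrees(np.arctan2(*C.as_matrix()[[1,0],0])).round(2),'j7',o['joints'][6].round(2),'F',o['contact_force'].round(1),'M',o['moment'].round(2),'w',round(o['grip_width'],4),'t',o['clock'])
E
python3 - <<'E'
from h import *
d=load('w2');p=onz(d,313.3,294.3,.058);print(p);err((p[0],p[1],.043),92)
E
```

```text
[0.48013919 0.27490431 0.058     ]
dp [-0.0014 -0.0028 -0.0295] rot [-0.012   0.0101 -0.003 ] yaw 92.17 j7 1.04 F [-0.2  0.1  0.2] M [-0.06 -0.    0.02] w 0.0399 t 3.325
```

>>> send_rows --motion '[{"dp": [-0.0015,-0.003,0],"rot": [-0.012,0.01,0],"grip": 0.04},{"dp": [0,0,-0.016],"rot": [0,0,0],"grip": 0.04},{"dp": [0,0,-0.009],"rot": [0,0,0],"grip": 0.04},{"dp": [0,0,0],"rot": [0,0,0],"grip": 0.04},{"dp": [0,0,0],"rot": [0,0,0],"grip": 0.04}]'

```text
clock: 3.95
tcp_pos: [0.4799, 0.2745, 0.0459]
orientation: [2.179, 2.263, -0.002]
contact_force: [-0.9, 0.4, -0.5]
grip_width: 0.0399
```

```bash
python3 - <<'E'
from h import *
err((.4802,.2749,.043),92)
E
```

```text
dp [ 0.0003  0.0004 -0.0029] rot [ 0.0008 -0.0006 -0.003 ] yaw 92.17 j7 1.04 F [-0.9  0.4 -0.5] M [ 0.03  0.02 -0.02] w 0.0399 t 3.95
```

>>> send_rows --motion '[{"dp": [0,0,-0.002],"rot": [0,0,0],"grip": 0.04},{"dp": [0,0,0],"rot": [0,0,0],"grip": 0.005},{"dp": [0,0,0],"rot": [0,0,0],"grip": 0.005},{"dp": [0,0,0],"rot": [0,0,0],"grip": 0.005},{"dp": [0,0,0],"rot": [0,0,0],"grip": 0.005},{"dp": [0,0,0],"rot": [0,0,0],"grip": 0.005}]' --grip_force 40

```text
clock: 4.7
tcp_pos: [0.4802, 0.2747, 0.0444]
orientation: [2.179, 2.263, 0.0]
contact_force: [-0.6, 0.7, -1.7]
grip_width: 0.0162
```

```bash
python3 - <<'E'
from h import *
err((.48,.2749,.043),92)
E
```

```text
dp [-0.0002  0.0002 -0.0014] rot [ 0.0002  0.0002 -0.003 ] yaw 92.17 j7 1.04 F [-0.6  0.7 -1.7] M [ 0.02 -0.06  0.01] w 0.0162 t 4.7
```

>>> send_rows --motion '[{"dp": [0,0,0.03],"rot": [0,0,0],"grip": 0.005},{"dp": [0,0,0.04],"rot": [0,0,0],"grip": 0.005},{"dp": [0,0,0.04],"rot": [0,0,0],"grip": 0.005},{"dp": [0.02,-0.05,0.02],"rot": [0,0,0],"grip": 0.005},{"dp": [0.03,-0.06,0],"rot": [0,0,0],"grip": 0.005},{"dp": [0.02,-0.06,0],"rot": [0,0,0],"grip": 0.005},{"dp": [0.01,-0.02,0],"rot": [0,0,0],"grip": 0.005},{"dp": [0,0,0],"rot": [0,0,0],"grip": 0.005},{"dp": [0,0,0],"rot": [0,0,0],"grip": 0.005}]'

```text
clock: 5.82
tcp_pos: [0.5606, 0.0825, 0.1792]
orientation: [2.172, 2.268, 0.005]
contact_force: [-0.8, 0.4, -0.6]
grip_width: 0.0156
```

```bash
python3 - <<'E'
from h import *
err((.577,.044,.13),92)
E
```

```text
dp [ 0.0164 -0.0385 -0.0492] rot [-0.0015  0.0031 -0.0081] yaw 92.47 j7 1.43 F [-0.8  0.4 -0.6] M [ 0.01  0.04 -0.01] w 0.0156 t 5.825
```

>>> send_rows --motion '[{"dp": [0.016,-0.035,-0.02],"rot": [0,0,-0.008],"grip": 0.005},{"dp": [0,0,-0.02],"rot": [0,0,0],"grip": 0.005},{"dp": [0,0,0],"rot": [0,0,0],"grip": 0.005},{"dp": [0,0,0],"rot": [0,0,0],"grip": 0.005}]'

```text
clock: 6.32
tcp_pos: [0.5758, 0.0553, 0.1388]
orientation: [-2.168, -2.272, -0.009]
contact_force: [0.0, -0.5, -0.1]
grip_width: 0.0157
```

```bash
python3 - <<'E'
from h import *
d=grab('wrist','w3');err((.577,.044,.12),92)
t=get_obs()['tcp_pos'];print('hole exp',proj(d,(.5766,.0438,.066)),'slot exp',proj(d,(.5788,-.0203,.098)),'foot exp',proj(d,t-[0,0,.0364]))
cv2.imwrite('pics/w3c.png',cv2.resize(d['img'][160:360,170:430,::-1],(780,600),interpolation=cv2.INTER_CUBIC))
E
```

```text
dp [ 0.0013 -0.0117 -0.0188] rot [-0.0052  0.0029 -0.0121] yaw 92.69 j7 1.51 F [ 0.1  0.5 -0.2] M [-0.   -0.02  0.03] w 0.016 t 6.375
hole exp (np.float64(299.59953076563), np.float64(256.6283797110417)) slot exp (np.float64(173.39049774065404), np.float64(275.24203949485656)) foot exp (np.float64(319.8128133089234), np.float64(278.85451771440813))
```

View pics/w3c.png

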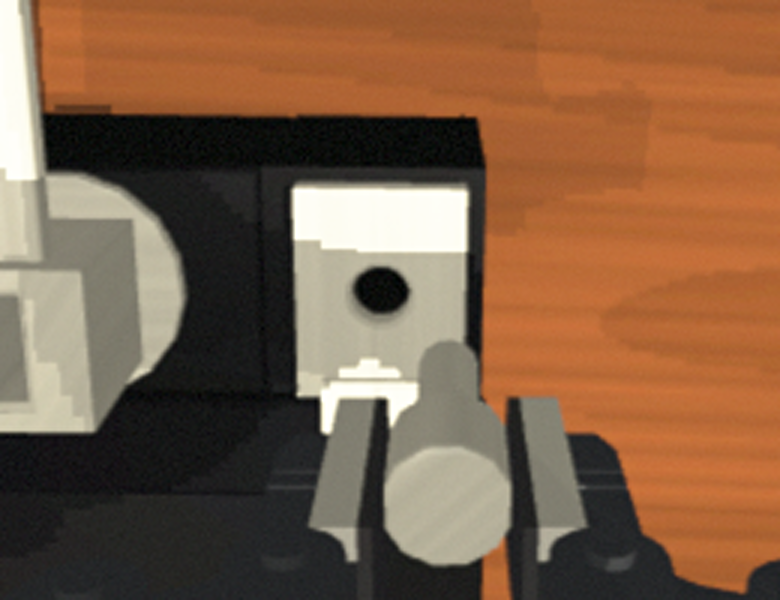

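The hole is at px (297.0,256.3), the pin head top at (319.3,328.3) and the foot centre near (319,281). The pin hangs straight.

```bash
python3 - <<'E'
from h import *
d=load('w3');t=np.array([.5757,.0557,.1388])
h=onz(d,297,256.3,.066);a=onz(d,319.3,328.3,t[2]+.0136);f=onz(d,319,281,t[2]-.0364)
print('tcp',get_obs()['tcp_pos'],'hole',h,'headtop',a,'foot',f)
# slot: corners of barrel top right edge
for u,v in((81,270),(98,432),(26,295),(33,403)): print(onz(d,170+u/3,160+v/3,.098))
# tab edges for tin yaw
for u,v in((293,184),(468,184),(465,380),(298,395)): print('tab',onz(d,170+u/3,160+v/3,.066))
E
```

```text
tcp [0.57567189 0.05567764 0.13877698] hole [0.57646122 0.04223099 0.066     ] headtop [0.5757102  0.05512534 0.1524    ] foot [0.57685641 0.05531775 0.1024    ]
[ 0.56444353 -0.00742396  0.098     ]
[ 0.59457267 -0.0058197   0.098     ]
[ 0.56935978 -0.01700502  0.098     ]
[ 0.58946024 -0.01699092  0.098     ]
tab [0.55564545 0.02445216 0.066     ]
tab [0.5541089  0.05855243 0.066     ]
tab [0.59545646 0.06007072 0.066     ]
tab [0.60032306 0.02580347 0.066     ]
```

>>> send_rows --motion '[{"dp": [0,-0.013,-0.01],"rot": [-0.005,0.003,0],"grip": 0.005},{"dp": [0,0,-0.008],"rot": [0,0,0],"grip": 0.005},{"dp": [0,0,0],"rot": [0,0,0],"grip": 0.005},{"dp": [0,0,0],"rot": [0,0,0],"grip": 0.005}]'

```text
clock: 6.88
tcp_pos: [0.576, 0.0424, 0.1207]
orientation: [2.167, 2.273, 0.002]
contact_force: [0.2, -0.4, -0.1]
grip_width: 0.0161
```

```bash
python3 - <<'E'
from h import *
err((.5757,.0427,.107),92.6)
E
```

```text
dp [-0.0003  0.0003 -0.0137] rot [-0.0003  0.0014 -0.0026] yaw 92.75 j7 1.54 F [ 0.2 -0.4 -0.1] M [-0.01  0.01 -0.02] w 0.0161 t 6.875
```

>>> send_rows --motion '[{"dp": [-0.0003,0.0003,-0.008],"rot": [0,0,0],"grip": 0.005},{"dp": [0,0,-0.004],"rot": [0,0,0],"grip": 0.005},{"dp": [0,0,0],"rot": [0,0,0],"grip": 0.005}]'

```text
clock: 7.25
tcp_pos: [0.5758, 0.0431, 0.1079]
orientation: [2.167, 2.274, 0.002]
contact_force: [-0.8, 0.4, -1.2]
grip_width: 0.0159
```

```bash
python3 - <<'E'
from h import *
d=grab('wrist','w4');err((.5757,.0427,.103),92.6)
t=get_obs()['tcp_pos'];print(t,'foot exp',proj(d,t-[0,0,.0364]),'hole',proj(d,(.57646,.0422,.066)))
cv2.imwrite('pics/w4c.png',cv2.resize(d['img'][230:350,260:380,::-1],(600,600),interpolation=cv2.INTER_CUBIC))
E
```

```text
dp [-0.0002 -0.0004 -0.0051] rot [-0.0005  0.0017 -0.0029] yaw 92.77 j7 1.54 F [-1.  -0.2 -0.6] M [-0.02  0.02  0.  ] w 0.0158 t 7.3
[0.57585303 0.04309769 0.1081001 ] foot exp (np.float64(319.5088570298005), np.float64(279.4741044713733)) hole (np.float64(317.7198586638611), np.float64(276.36391263271787))
```

View pics/w4c.png

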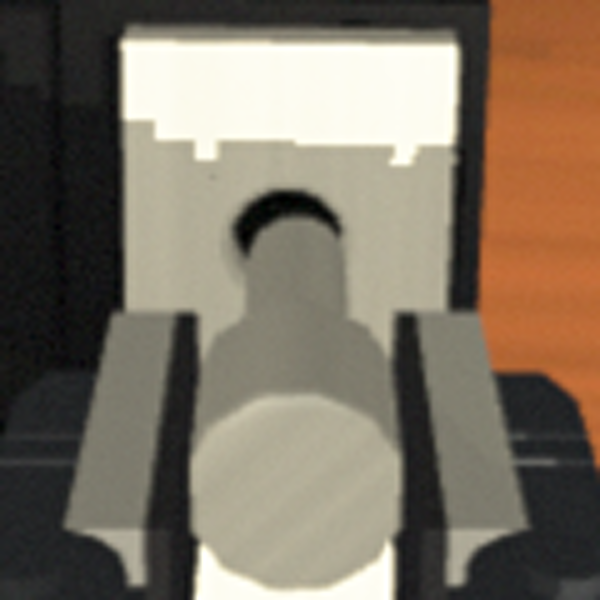

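Hole centre is at crop u≈288 and the shank at u≈296, so the pin is about 0.9 mm too far in +y. It is aligned in x. I'll correct that and insert.

>>> send_rows --motion '[{"dp": [0,-0.0009,-0.002],"rot": [0,0,0],"grip": 0.005},{"dp": [0,0,-0.002],"rot": [0,0,0],"grip": 0.005},{"dp": [0,0,-0.003],"rot": [0,0,0],"grip": 0.005},{"dp": [0,0,-0.003],"rot": [0,0,0],"grip": 0.005},{"dp": [0,0,-0.003],"rot": [0,0,0],"grip": 0.005}]'

```text
clock: 7.92
tcp_pos: [0.5764, 0.0422, 0.0948]
orientation: [2.166, 2.273, 0.004]
contact_force: [0.0, -0.7, -0.6]
grip_width: 0.0161
```

```bash
python3 - <<'E'
from h import *
err((.5758,.0422,.0705),92.6)
E
```

```text
dp [-0.0006  0.     -0.0243] rot [-0.0008  0.003  -0.0029] yaw 92.76 j7 1.54 F [ 0.  -0.7 -0.6] M [-0.07 -0.05  0.01] w 0.0161 t 7.925
```

>>> send_rows --motion '[{"dp": [-0.0005,0,-0.004],"rot": [0,0,0],"grip": 0.005},{"dp": [0,0,-0.004],"rot": [0,0,0],"grip": 0.005},{"dp": [0,0,-0.004],"rot": [0,0,0],"grip": 0.005},{"dp": [0,0,-0.004],"rot": [0,0,0],"grip": 0.005},{"dp": [0,0,-0.002],"rot": [0,0,0],"grip": 0.005},{"dp": [0,0,0],"rot": [0,0,0],"grip": 0.005}]'

```text
clock: 8.68
tcp_pos: [0.5764, 0.0422, 0.0753]
orientation: [2.166, 2.273, 0.005]
contact_force: [0.1, -0.4, -1.4]
grip_width: 0.0161
```

```bash
python3 - <<'E'
from h import *
err((.5758,.0422,.0705),92.6)
E
```

```text
dp [-0.0006 -0.     -0.0048] rot [-0.0007  0.0037 -0.0029] yaw 92.77 j7 1.55 F [ 0.1 -0.4 -1.4] M [ 0.02 -0.16  0.01] w 0.0161 t 8.675
```

>>> send_rows --motion '[{"dp": [0,0,-0.003],"rot": [0,0,0],"grip": 0.005},{"dp": [0,0,0],"rot": [0,0,0],"grip": 0.005},{"dp": [0,0,0],"rot": [0,0,0],"grip": 0.032},{"dp": [0,0,0],"rot": [0,0,0],"grip": 0.032},{"dp": [0,0,0],"rot": [0,0,0],"grip": 0.032},{"dp": [0,0,0],"rot": [0,0,0],"grip": 0.032}]'

```text
clock: 9.43
tcp_pos: [0.576, 0.0422, 0.0724]
orientation: [2.166, 2.273, 0.004]
contact_force: [0.0, -0.1, -0.1]
grip_width: 0.0318
```

>>> send_rows --motion '[{"dp": [0,0,0.02],"rot": [0,0,0],"grip": 0.032},{"dp": [0,0,0.03],"rot": [0,0,0],"grip": 0.032},{"dp": [0,0,0.03],"rot": [0,0,0],"grip": 0.032},{"dp": [0,0,0],"rot": [0,0,0],"grip": 0.032}]'

```text
clock: 9.93
tcp_pos: [0.5753, 0.0421, 0.1542]
orientation: [2.167, 2.274, 0.002]
contact_force: [0.9, 0.4, 0.1]
grip_width: 0.0322
```

```bash
python3 - <<'E'
from h import *
d=grab('wrist','w5');err((.5758,.0422,.13),92.6)
print('headtop exp .084',proj(d,(.5765,.0422,.084)))
cv2.imwrite('pics/w5c.png',cv2.resize(d['img'][160:360,170:430,::-1],(780,600),interpolation=cv2.INTER_CUBIC))
E
```

```text
dp [ 0.0016  0.0001 -0.0228] rot [-0.0001 -0.0008 -0.003 ] yaw 92.77 j7 1.53 F [-0.2  1.  -0.1] M [ 0.05 -0.04  0.01] w 0.0321 t 9.975
headtop exp .084 (np.float64(319.4392708064664), np.float64(259.7566965725277))
```

View pics/w5c.png

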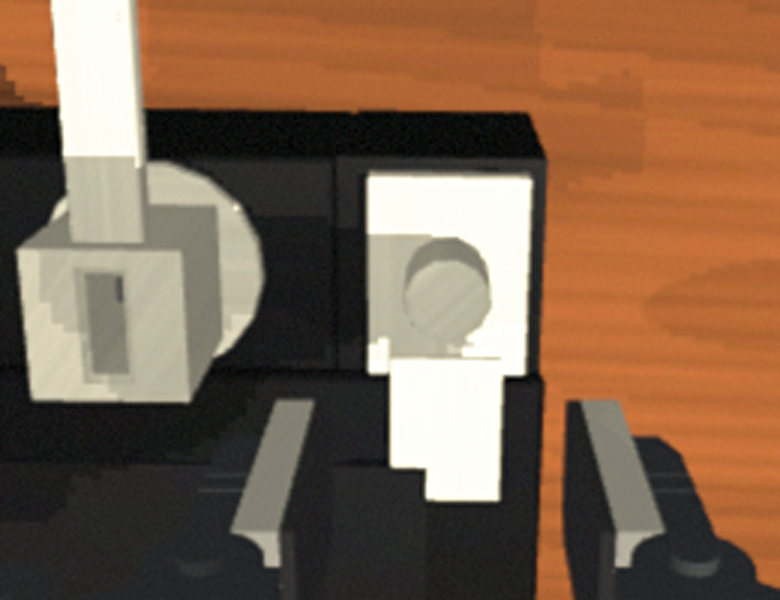

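The pin head top is at px (319,260) against a predicted (319.4,259.8) for fully seated. The barrel and slot are also clear in this view. I'll measure the keyway and move to the key.

```bash
python3 - <<'E'
from h import *
d=load('w5')
B=np.array([onz(d,170+u/3,160+v/3,.098)[:2] for u,v in((18,248),(183,250),(191,402),(32,400))])
S=np.array([onz(d,170+u/3,160+v/3,.098)[:2] for u,v in((77,268),(125,268),(132,380),(88,383))])
for n,P in(('barrel',B),('slot',S)):
    e=P[[3,2]].mean(0)-P[[0,1]].mean(0);f=P[[1,2]].mean(0)-P[[0,3]].mean(0)
    print(n,P.mean(0).round(4),np.hypot(*e).round(4),np.hypot(*f).round(4),'yaw',np.degrees(np.arctan2(e[1],e[0])).round(1),np.degrees(np.arctan2(-f[0],f[1])).round(1))
T=np.array([onz(d,170+u/3,160+v/3,.066)[:2] for u,v in((368,172),(532,175),(526,375),(370,372))]);print('tab',T.round(4))
err((.5055,-.2296,.17),117.6)
E
```

```text
barrel [ 0.5801 -0.0217] 0.0303 0.0303 yaw 1.7 2.0
slot [ 0.5799 -0.0218] 0.0226 0.0086 yaw 2.1 4.8
tab [[0.5555 0.0245]
 [0.5545 0.0587]
 [0.5995 0.0605]
 [0.6004 0.0262]]
dp [-0.0687 -0.2717  0.0172] rot [ 1.000e-04 -8.000e-04  4.333e-01] yaw 92.77 j7 1.53 F [-0.2  1.  -0.1] M [ 0.05 -0.04  0.01] w 0.0321 t 9.975
```

>>> send_rows --motion '[{"dp": [0,-0.06,0.03],"rot": [0,0,0.15],"grip": 0.04},{"dp": [-0.02,-0.062,0],"rot": [0,0,0.15],"grip": 0.04},{"dp": [-0.02,-0.062,0],"rot": [0,0,0.13],"grip": 0.04},{"dp": [-0.02,-0.062,0],"rot": [0,0,0],"grip": 0.04},{"dp": [-0.01,-0.03,0],"rot": [0,0,0],"grip": 0.04},{"dp": [0,0,0],"rot": [0,0,0],"grip": 0.04},{"dp": [0,0,0],"rot": [0,0,0],"grip": 0.04}]'

```text
clock: 10.85
tcp_pos: [0.499, -0.2268, 0.1737]
orientation: [-1.601, -2.691, 0.008]
contact_force: [0.1, -0.1, 0.2]
grip_width: 0.0403
```

```bash
python3 - <<'E'
from h import *
err((.5055,-.2296,.12),117.6)
E
```

```text
dp [ 0.0065 -0.0028 -0.0537] rot [-0.0009 -0.0116 -0.0156] yaw 118.49 j7 2.45 F [ 0.1 -0.1  0.2] M [-0.01 -0.07  0.06] w 0.0403 t 10.85
```

>>> send_rows --motion '[{"dp": [0.006,-0.003,-0.03],"rot": [0,-0.011,-0.015],"grip": 0.04},{"dp": [0,0,-0.03],"rot": [0,0,0],"grip": 0.04},{"dp": [0,0,-0.015],"rot": [0,0,0],"grip": 0.04},{"dp": [0,0,0],"rot": [0,0,0],"grip": 0.04},{"dp": [0,0,0],"rot": [0,0,0],"grip": 0.04}]'

```text
clock: 11.48
tcp_pos: [0.5085, -0.223, 0.0966]
orientation: [-1.613, -2.695, -0.005]
contact_force: [1.0, 0.3, 0.2]
grip_width: 0.0398
```

```bash
python3 - <<'E'
from h import *
d=grab('wrist','w6');err((.5055,-.2296,.05),117.6)
print('bow top exp',proj(d,(.5055,-.2296,.076)),get_obs()['tcp_pos'])
cv2.imwrite('pics/w6c.png',cv2.resize(d['img'][200:400,220:420,::-1],(600,600),interpolation=cv2.INTER_CUBIC))
E
```

```text
dp [-0.003  -0.0066 -0.0467] rot [-0.0035  0.0011 -0.0103] yaw 118.19 j7 2.47 F [ 0.  -0.3 -1. ] M [-0.   -0.04 -0.01] w 0.0399 t 11.525
bow top exp (np.float64(309.8833731583068), np.float64(280.77656814988427)) [ 0.50852962 -0.22298537  0.09667064]
```

View pics/w6c.png

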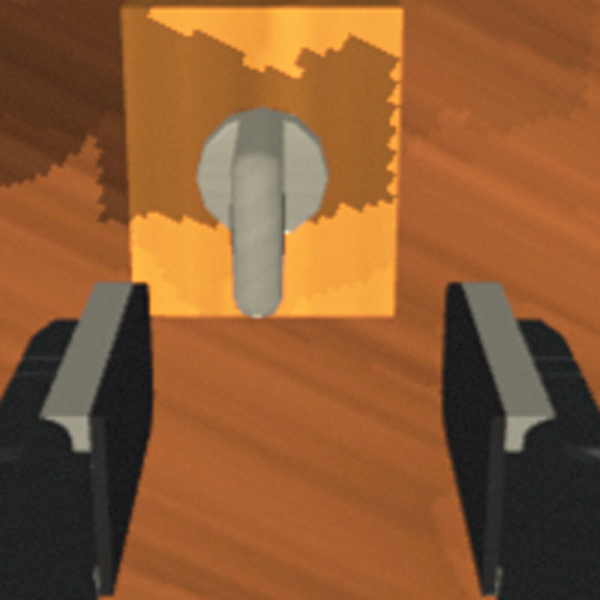

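The key bow top is at px (305.8,278.3) and the shoulder at (307.7,257.3), upright and aligned with the jaws.

```bash
python3 - <<'E'
from h import *
d=load('w6');a=onz(d,305.8,278.3,.076);b=onz(d,307.7,257.3,.046);print(a,b)
f=onz(d,220+257/3,200+317/3,.076);g=onz(d,220+258/3,200+155/3,.076);print('bow len',np.linalg.norm(f-g),'yaw',np.degrees(np.arctan2(*(f-g)[[1,0]])))
p=(a+b)/2;err((p[0],p[1],.05),117.9)
E
```

```text
[ 0.50529878 -0.23184807  0.076     ] [ 0.505178   -0.23178544  0.046     ]
bow len 0.026944147311916227 yaw 27.275099391370073
dp [-0.0033 -0.0088 -0.0467] rot [-0.0035  0.0011 -0.0051] yaw 118.19 j7 2.47 F [ 0.  -0.3 -1. ] M [-0.   -0.04 -0.01] w 0.0399 t 11.525
```

>>> send_rows --motion '[{"dp": [-0.0033,-0.0088,0],"rot": [-0.003,0,-0.008],"grip": 0.04},{"dp": [0,0,0],"rot": [0,0,0],"grip": 0.04},{"dp": [0,0,-0.015],"rot": [0,0,0],"grip": 0.04},{"dp": [0,0,-0.01],"rot": [0,0,0],"grip": 0.04},{"dp": [0,0,0],"rot": [0,0,0],"grip": 0.04},{"dp": [0,0,0],"rot": [0,0,0],"grip": 0.04}]'

```text
clock: 12.28
tcp_pos: [0.5055, -0.233, 0.0712]
orientation: [1.624, 2.686, 0.002]
contact_force: [0.9, -0.1, -0.0]
grip_width: 0.04
```

```bash
python3 - <<'E'
from h import *
err((.5052,-.2318,.05),117.6)
E
```

```text
dp [-0.0003  0.0012 -0.0212] rot [ 0.0004  0.0033 -0.0011] yaw 117.66 j7 2.49 F [ 0.9 -0.1 -0. ] M [0.01 0.05 0.03] w 0.04 t 12.275
```

>>> send_rows --motion '[{"dp": [-0.0003,0.0012,-0.01],"rot": [0,0.003,0],"grip": 0.04},{"dp": [0,0,-0.0075],"rot": [0,0,0],"grip": 0.04},{"dp": [0,0,0],"rot": [0,0,0],"grip": 0.03},{"dp": [0,0,0],"rot": [0,0,0],"grip": 0.0},{"dp": [0,0,0],"rot": [0,0,0],"grip": 0.0},{"dp": [0,0,0],"rot": [0,0,0],"grip": 0.0},{"dp": [0,0,0],"rot": [0,0,0],"grip": 0.0},{"dp": [0,0,0],"rot": [0,0,0],"grip": 0.0}]' --grip_force 80

```text
clock: 13.28
tcp_pos: [0.5056, -0.2317, 0.0529]
orientation: [1.625, 2.687, -0.0]
contact_force: [0.3, -0.1, -0.4]
grip_width: 0.0065
```

```bash
python3 - <<'E'
from h import *
err((.5052,-.2318,.05),117.6);print(get_obs()['tcp_pos'])
E
```

```text
dp [-0.0004 -0.0001 -0.0029] rot [ 0.0007  0.001  -0.0013] yaw 117.67 j7 2.49 F [ 0.3 -0.1 -0.4] M [-0.05  0.03 -0.03] w 0.0065 t 13.275
[ 0.5056262  -0.23171689  0.05294364]
```

>>> send_rows --motion '[{"dp": [0,0,0.03],"rot": [0,0,0],"grip": 0},{"dp": [0,0,0.04],"rot": [0,0,0],"grip": 0},{"dp": [0,0,0.05],"rot": [0,0,0],"grip": 0},{"dp": [0.015,0.04,0.01],"rot": [0,0,-0.1],"grip": 0},{"dp": [0.02,0.06,0],"rot": [0,0,-0.12],"grip": 0},{"dp": [0.02,0.05,0],"rot": [0,0,-0.12],"grip": 0},{"dp": [0.01,0.03,0],"rot": [0,0,-0.08],"grip": 0},{"dp": [0,0,0],"rot": [0,0,0],"grip": 0},{"dp": [0,0,0],"rot": [0,0,0],"grip": 0}]'

```text
clock: 14.4
tcp_pos: [0.5711, -0.0477, 0.188]
orientation: [2.168, 2.27, 0.003]
contact_force: [0.3, -0.8, -2.1]
grip_width: 0.0061
```

```bash
python3 - <<'E'
from h import *
err((.58,-.0217,.15),92.2)
E
```

```text
dp [ 0.0089  0.026  -0.038 ] rot [ 0.0008  0.0033 -0.0078] yaw 92.65 j7 1.68 F [ 0.3 -0.8 -2.1] M [-0.07 -0.01  0.01] w 0.0061 t 14.4
```

>>> send_rows --motion '[{"dp": [0.009,0.026,-0.015],"rot": [0,0.003,-0.008],"grip": 0},{"dp": [0,0,0],"rot": [0,0,0],"grip": 0},{"dp": [0,0,-0.015],"rot": [0,0,0],"grip": 0},{"dp": [0,0,0],"rot": [0,0,0],"grip": 0},{"dp": [0,0,0],"rot": [0,0,0],"grip": 0}]'

```text
clock: 15.02
tcp_pos: [0.5788, -0.0292, 0.1571]
orientation: [2.187, 2.252, -0.004]
contact_force: [0.2, -0.2, -0.6]
grip_width: 0.0065
```

```bash
python3 - <<'E'
from h import *
err((.58,-.0217,.145),92.2)
E
```

```text
dp [ 0.0012  0.0075 -0.0121] rot [ 0.0035 -0.0001  0.0088] yaw 91.69 j7 1.64 F [ 0.2 -0.2 -0.6] M [ 0.02  0.05 -0.03] w 0.0065 t 15.025
```

>>> send_rows --motion '[{"dp": [0.0012,0.0075,0],"rot": [0.0035,0,0.008],"grip": 0},{"dp": [0,0,-0.007],"rot": [0,0,0],"grip": 0},{"dp": [0,0,0],"rot": [0,0,0],"grip": 0},{"dp": [0,0,0],"rot": [0,0,0],"grip": 0}]'

```text
clock: 15.52
tcp_pos: [0.5803, -0.0214, 0.1502]
orientation: [2.179, 2.263, 0.001]
contact_force: [1.0, -0.5, -0.1]
grip_width: 0.0063
```

```bash
python3 - <<'E'
from h import *
d=grab('wrist','w7');err((.58,-.0217,.145),92.2)
t=get_obs()['tcp_pos'];print(t,'foot exp',proj(d,t-[0,0,.0429]),'slot',proj(d,(.58,-.0217,.098)),'below foot',proj(d,(t[0],t[1],.098)))
cv2.imwrite('pics/w7c.png',cv2.resize(d['img'][230:350,260:380,::-1],(600,600),interpolation=cv2.INTER_CUBIC))
E
```

```text
dp [-0.0002 -0.0002 -0.0051] rot [-0.0004  0.0006  0.0005] yaw 92.17 j7 1.64 F [-0.   0.2  0. ] M [-0.05 -0.02  0.01] w 0.0067 t 15.575
[ 0.58019694 -0.02146343  0.15012684] foot exp (np.float64(319.4289441523814), np.float64(274.4458286485916)) slot (np.float64(318.9817260629234), np.float64(267.97368898840955)) below foot (np.float64(319.3984324402468), np.float64(268.3253055936884))
```

View pics/w7c.png

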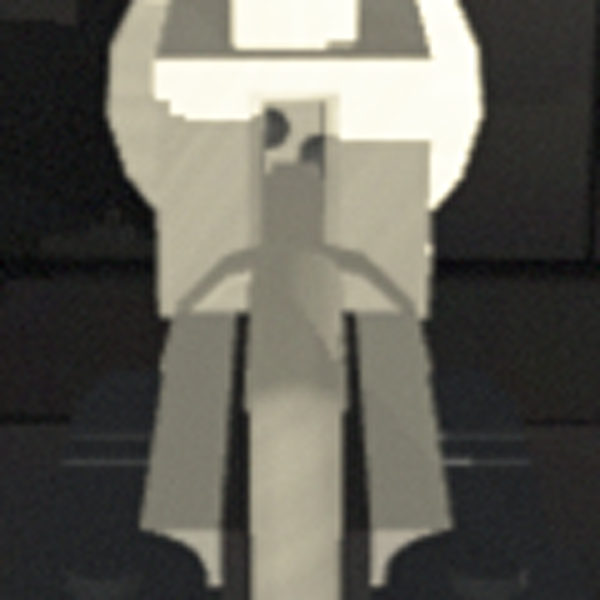

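The blade is centred in y over the slot (crop u≈293.5 against 294). Next I'll check x.

```bash
python3 - <<'E'
from h import *
d=load('w7')
print('blade -x edge+9',onz(d,318.7,263,.1072)+[.009,0,0],'slot outer+11.5',onz(d,318.8,249,.098)+[.0115,0,0],'barrel+15',onz(d,318.5,241.6,.098)+[.015,0,0])
E
```

```text
blade -x edge+9 [ 0.5828421  -0.02208455  0.1072    ] slot outer+11.5 [ 0.58058496 -0.02220834  0.098     ] barrel+15 [ 0.57992102 -0.02252566  0.098     ]
```

```bash
python3 - <<'E'
from h import *
d=load('w7')
print('shoulder+12',onz(d,318.7,279,.1372)+[.012,0,0],onz(d,318.7,279,.1432)+[.012,0,0],'bow',onz(d,319,308.6,.1732)+[.0135,0,0])
I=d['img'].astype(int)
print(I[255:285,318:321].mean((1,2)).astype(int), I[255:270,310:328].mean(2).astype(int))
E
```

```text
shoulder+12 [ 0.58268684 -0.02220141  0.1372    ] [ 0.5802656  -0.02229163  0.1432    ] bow [ 0.58073741 -0.0222243   0.1732    ]
[170 168 169 157 143 141 135 126 120 121 120 122 121 121 121 121 122 122
 121 123 122 121 120 123 123 126 128 129 129 129] [[151 150 141 104  82  78  74  92 159 175 177 175 176 172 143 192 213 228]
 [152 149 130  99  81  77  73 103 159 173 173 167 161 156 134 183 205 223]
 [152 147 125  92  76  76  82 137 167 173 167 128  98  82  85 145 163 189]
 [153 149 125  90  80  85 112 158 173 167 130  88  70  66  87 145 157 163]
 [151 147 126 108 115 132 160 173 174 153 102  73  74  75  92 145 161 162]
 [152 148 136 162 172 174 175 177 176 150  97  78  82  79  96 148 160 162]
 [152 147 134 165 173 172 171 171 169 140  97  83  88  89  98 147 159 160]
 [152 147 133 164 154 145 146 144 144 126 108 105 109 100  99 146 158 160]
 [150 147 133 161 139 122 121 121 121 120 120 122 125 118 102 144 156 160]
 [151 146 134 145 130 120 121 121 122 120 120 122 125 125 108 143 156 160]
 [151 144 129 122 122 120 122 119 121 120 120 122 122 121 113 144 156 157]
 [150 146 130 122 121 123 122 123 122 122 122 121 120 120 124 148 157 161]
 [151 146 129 121 119 120 121 121 120 122 122 122 120 121 125 150 155 159]
 [150 146 131 122 120 122 120 121 121 121 120 123 121 119 123 150 158 161]
 [151 146 131 121 121 121 121 120 120 122 120 123 119 122 125 151 158 162]]
```

```bash
python3 - <<'E'
from h import *
u=np.array([np.cos(np.radians(27.7)),np.sin(np.radians(27.7))])
d=load('w6');t=np.array([.5052,-.2318])
for n,p,z,o in(('sh bottom',(307.7,236),.040,.012),('bow',(306,250.7),.076,.014)):
    print(n,(onz(d,*p,z)[:2]-t)@u+o)
d=load('w7')
def prof(f,u0,u1,v0,v1):
    I=load(f)['img'].astype(int)[v0:v1,u0:u1].mean((1,2)).astype(int);print(f,v0,I)
prof('w6',305,308,230,312); prof('w7',317,321,262,350)
I=d['img'].astype(int).mean(2).astype(int)
for v in(264,268,272,276,279,282): print(v,I[v,300:340])
E
```

```text
sh bottom 0.001717948466157448
bow 0.0006118427994382426
w6 230 [101 100 101 100 100 106 114 114 115 115 117 115 115 117 117 116 118 118
 117 118 123 132 141 146 147 148 151 154 157 156 157 157 158 157 156 155
 153 153 152 153 154 154 155 155 155 157 158 157 156 154 152 151 150 150
 151 151 152 152 151 151 151 150 150 150 153 154 153 152 150 149 150 149
 149 146 149 161 102  93 100 100 101 102]
w7 262 [130 120 121 120 122 121 121 120 121 122 122 121 122 122 122 120 122 124
 125 127 127 128 127 129 129 129 130 128 126 125 123 123 123 123 123 124
 125 124 125 125 125 125 124 126 130 137 145 151 157 159 158 159 161 164
 167 168 170 170 171 171 171 172 170 171 169 167 167 166 166 167 166 168
 168 168 168 167 169 170 171 171 169 169 167 165 163 163 163 164]
264 [171 173 175 173 171 172 174 172 173 165 151 146 134 145 130 120 121 121
 122 120 120 122 125 125 108 143 156 160 166 168 167 171 175 172 171 173
 170 170 171 172]
268 [174 173 174 171 172 172 174 172 169 162 150 146 131 122 120 122 120 121
 121 121 120 123 121 119 123 150 158 161 169 173 172 172 172 171 171 171
 172 173 169 170]
272 [172 173 173 174 173 172 169 167 168 163 153 148 131 123 120 123 121 122
 123 122 123 122 121 121 127 154 162 164 169 173 169 171 172 171 172 170
 171 171 171 170]
276 [174 172 169 168 170 170 169 170 172 165 153 144 131 121 122 121 122 123
 122 121 121 122 121 121 132 156 161 164 169 171 172 169 171 170 170 165
 167 168 171 171]
279 [169 169 167 169 171 170 169 167 162 148 138 131 125 125 124 124 123 124
 125 123 123 125 124 123 121 124 129 138 151 160 165 163 166 168 168 169
 170 170 170 169]
282 [168 167 169 150 132 123 123 123 123 125 125 121 124 125 122 121 122 123
 124 130 132 133 135 136 139 143 138 127 119 120 118 119 120 124 143 163
 168 168 166 167]
```

Comparing against the earlier w6 view, the key and slot agree to about 0.5 mm. The slot has 1 mm clearance plus a chamfer, so I'll insert and watch the force.

>>> send_rows --motion '[{"dp": [-0.0002,-0.0001,-0.005],"rot": [0,0,0],"grip": 0},{"dp": [0,0,-0.004],"rot": [0,0,0],"grip": 0},{"dp": [0,0,-0.003],"rot": [0,0,0],"grip": 0},{"dp": [0,0,-0.003],"rot": [0,0,0],"grip": 0}]'

```text
clock: 16.08
tcp_pos: [0.58, -0.0217, 0.1342]
orientation: [2.179, 2.263, 0.001]
contact_force: [-0.0, 1.1, -1.3]
grip_width: 0.0063
```

```bash
python3 - <<'E'
from h import *
err((.58,-.0217,.111),92.2)
E
```

```text
dp [-0.     -0.     -0.0232] rot [-0.0003  0.0008  0.0006] yaw 92.16 j7 1.64 F [-0.   1.1 -1.3] M [0.02 0.07 0.02] w 0.0063 t 16.075
```

>>> send_rows --motion '[{"dp": [0,0,-0.003],"rot": [0,0,0.01],"grip": 0},{"dp": [0,0,-0.004],"rot": [0,0,-0.02],"grip": 0},{"dp": [0,0,-0.004],"rot": [0,0,0.02],"grip": 0},{"dp": [0,0,-0.004],"rot": [0,0,-0.01],"grip": 0}]'

```text
clock: 16.58
tcp_pos: [0.5803, -0.0226, 0.1193]
orientation: [2.179, 2.261, 0.001]
contact_force: [-6.8, 0.4, 20.7]
grip_width: 0.0063
```

```bash
python3 - <<'E'
from h import *
err((.58,-.0217,.111),92.2)
E
```

```text
dp [-0.0003  0.0009 -0.0083] rot [0.0003 0.0015 0.0012] yaw 92.13 j7 1.65 F [-6.8  0.4 20.7] M [ 0.05  1.53 -0.02] w 0.0063 t 16.575
```

>>> send_rows --motion '[{"dp": [-0.0006,0.0008,-0.001],"rot": [0,0,0.04],"grip": 0},{"dp": [0.0005,-0.0005,-0.002],"rot": [0,0,-0.06],"grip": 0},{"dp": [-0.0005,0.0005,-0.002],"rot": [0,0,0.06],"grip": 0},{"dp": [0,-0.0005,-0.002],"rot": [0,0,-0.06],"grip": 0},{"dp": [0,0.0005,-0.001],"rot": [0,0,0.03],"grip": 0}]' --grip_force 100

```text
clock: 17.2
tcp_pos: [0.58, -0.0216, 0.1118]
orientation: [2.167, 2.273, 0.003]
contact_force: [-1.8, -2.1, 2.1]
grip_width: 0.0062
```

```bash
python3 - <<'E'
from h import *
err((.58,-.0217,.111),92.2)
E
```

```text
dp [-0.     -0.0001 -0.0008] rot [-0.0005  0.0021 -0.0091] yaw 92.72 j7 1.66 F [-1.8 -2.1  2.1] M [-0.48  0.17  0.  ] w 0.0062 t 17.2
```

>>> send_rows --motion '[{"dp": [0,0,-0.001],"rot": [0,0,0.02],"grip": 0},{"dp": [0,0,-0.001],"rot": [0,0,-0.03],"grip": 0},{"dp": [0,0,-0.001],"rot": [0,0,0],"grip": 0},{"dp": [0,0,-0.0005],"rot": [0,0,0],"grip": 0}]'

```text
clock: 17.7
tcp_pos: [0.58, -0.0216, 0.1107]
orientation: [2.175, 2.267, 0.004]
contact_force: [-2.1, -1.3, 3.6]
grip_width: 0.0058
```

```bash
python3 - <<'E'
from h import *
err((.58,-.0217,.111),92.2);print(get_obs()['tcp_pos'])
E
```

```text
dp [-0.     -0.0001  0.0003] rot [-0.0015  0.002  -0.003 ] yaw 92.37 j7 1.66 F [-2.1 -1.3  3.6] M [-0.18  0.44 -0.01] w 0.0058 t 17.7
[ 0.58000918 -0.02164477  0.11067626]
```

>>> send_rows --motion '[{"dp": [0,0,-0.002],"rot": [0,0,0],"grip": 0},{"dp": [0,0,-0.003],"rot": [0,0,0],"grip": 0}]'

```text
clock: 17.95
tcp_pos: [0.5803, -0.0217, 0.1104]
orientation: [-2.174, -2.267, -0.006]
contact_force: [-13.8, 0.3, 37.3]
grip_width: 0.006
```

```bash
python3 - <<'E'
from h import *
err((.58,-.0217,.111),92.2);print(get_obs()['tcp_pos'])
d=grab('wrist','w8')
cv2.imwrite('pics/w8c.png',cv2.resize(d['img'][230:350,260:380,::-1],(600,600),interpolation=cv2.INTER_CUBIC))
E
```

```text
dp [-0.0003 -0.      0.0006] rot [-0.0032  0.0023 -0.0036] yaw 92.41 j7 1.66 F [-13.8   0.3  37.3] M [-0.06  3.09  0.06] w 0.006 t 17.95
[ 0.5802756  -0.02166457  0.11037391]
```

View pics/w8c.png

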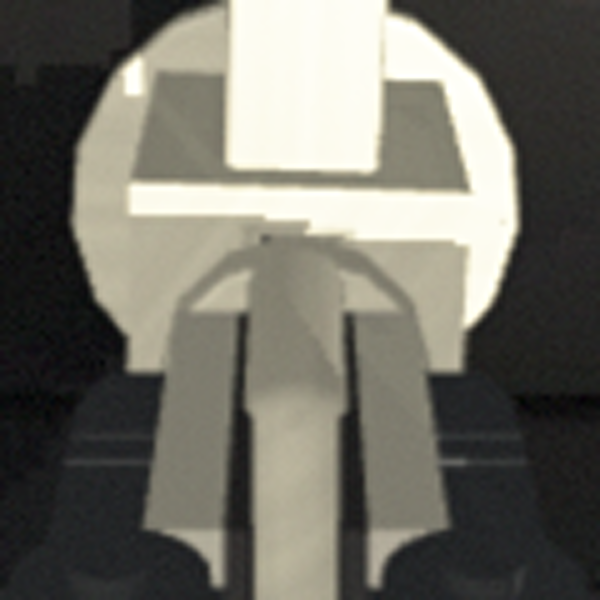

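The key sits as deep as it did in the stand relative to the hand, with 37 N firm contact at TCP z 0.1104 (predicted 0.1109), so it's fully in. Now I'll turn it clockwise.

>>> send_rows --motion '[{"dp": [-0.0003,0,0],"rot": [0,0,0],"grip": 0},{"dp": [0,0,-0.0003],"rot": [0,0,0],"grip": 0},{"dp": [0,0,-0.0005],"rot": [0,0,-0.1],"grip": 0},{"dp": [0,0,-0.0005],"rot": [0,0,-0.12],"grip": 0},{"dp": [0,0,-0.0005],"rot": [0,0,-0.12],"grip": 0},{"dp": [0,0,-0.0005],"rot": [0,0,-0.12],"grip": 0}]'

```text
clock: 18.75
tcp_pos: [0.5802, -0.0215, 0.1106]
orientation: [-2.643, -1.697, -0.008]
contact_force: [-3.4, -0.2, 9.2]
grip_width: 0.0059
```

```bash
python3 - <<'E'
from h import *
err((.58,-.0217,.111),92.2-97);print(get_obs()['tcp_pos'])
E
```

```text
dp [-0.0002 -0.0002  0.0004] rot [-2.0000e-04  5.6000e-03 -1.2253e+00] yaw 65.4 j7 1.26 F [-3.4 -0.2  9.2] M [0.04 0.9  0.05] w 0.0059 t 18.75
[ 0.5801519  -0.02151655  0.11064984]
```

>>> send_rows --motion '[{"dp": [0,0,-0.0004],"rot": [0,0.003,-0.13],"grip": 0},{"dp": [0,0,-0.0004],"rot": [0,0,-0.13],"grip": 0},{"dp": [0,0,-0.0004],"rot": [0,0,-0.13],"grip": 0},{"dp": [0,0,-0.0004],"rot": [0,0,-0.13],"grip": 0},{"dp": [0,0,-0.0004],"rot": [0,0,-0.13],"grip": 0}]'

```text
clock: 19.38
tcp_pos: [0.5801, -0.0216, 0.1106]
orientation: [-3.052, -0.735, -0.004]
contact_force: [-3.1, -0.1, 8.9]
grip_width: 0.0057
```

```bash
python3 - <<'E'
from h import *
err((.58,-.0217,.111),92.2-97);print(get_obs()['tcp_pos'])
E
```

```text
dp [-0.0001 -0.0001  0.0004] rot [-0.002   0.0024 -0.5566] yaw 27.09 j7 0.7 F [-3.1 -0.1  8.9] M [-0.2   0.87  0.09] w 0.0057 t 19.375
[ 0.58013586 -0.02163638  0.11064463]
```

>>> send_rows --motion '[{"dp": [0,0,-0.0004],"rot": [0,0,-0.13],"grip": 0},{"dp": [0,0,-0.0004],"rot": [0,0,-0.13],"grip": 0},{"dp": [0,0,-0.0004],"rot": [0,0,-0.13],"grip": 0},{"dp": [0,0,-0.0004],"rot": [0,0,-0.1],"grip": 0},{"dp": [0,0,-0.0004],"rot": [0,0,-0.06],"grip": 0},{"dp": [0,0,-0.0004],"rot": [0,0,-0.03],"grip": 0}]'

```text
clock: 20.12
tcp_pos: [0.5801, -0.0217, 0.1106]
orientation: [-3.134, 0.192, -0.002]
contact_force: [-2.9, -0.4, 10.5]
grip_width: 0.0057
```

```bash
python3 - <<'E'
from h import *
err((.58,-.0217,.111),92.2-97);print(get_obs()['tcp_pos'])
E
```

```text
dp [-0.0001  0.      0.0004] rot [-0.0018  0.0012  0.0388] yaw -7.02 j7 0.21 F [-2.9 -0.4 10.5] M [-0.18  0.92  0.27] w 0.0057 t 20.125
[ 0.58012936 -0.02174065  0.11063534]
```

>>> send_rows --motion '[{"dp": [0,0,-0.0003],"rot": [0,0,-0.015],"grip": 0},{"dp": [0,0,-0.0004],"rot": [0,0,-0.015],"grip": 0},{"dp": [0,0,-0.0004],"rot": [0,0,-0.015],"grip": 0}]'

```text
clock: 20.5
tcp_pos: [0.5801, -0.0217, 0.1106]
orientation: [-3.13, 0.257, 0.0]
contact_force: [-4.6, -1.2, 9.9]
grip_width: 0.006
```

```bash
python3 - <<'E'
from h import *
err((.58,-.0217,.111),92.2-97)
w=grab('wrist','w9');s=grab('scene','s9')
a=cv2.resize(s['img'][185:315,245:375,::-1],(400,400),interpolation=cv2.INTER_CUBIC)
b=cv2.resize(w['img'][:, :,::-1],(400,300));cv2.imwrite('pics/f9.png',np.hstack([a,np.vstack([b,np.zeros((100,400,3),np.uint8)])]))
print('pin head exp px wrist',proj(w,(.5765,.0422,.084)),'scene keeper end exp',proj(s,(.577,.061,.093)))
err((.58,-.0217,.111),92.2-97)
E
```

```text
dp [-0.0001  0.      0.0004] rot [-0.0013  0.      0.0801] yaw -9.39 j7 0.17 F [-4.6 -1.2  9.9] M [-0.16  0.89  0.57] w 0.006 t 20.5
pin head exp px wrist (np.float64(286.50920117475624), np.float64(154.2457148185332)) scene keeper end exp (np.float64(332.3236005370166), np.float64(238.3994278494409))
dp [-0.0001  0.      0.0004] rot [-0.0013  0.0001  0.0798] yaw -9.37 j7 0.17 F [-4.6 -0.3  9.8] M [-0.11  0.89  0.49] w 0.006 t 20.6
```

View pics/f9.png

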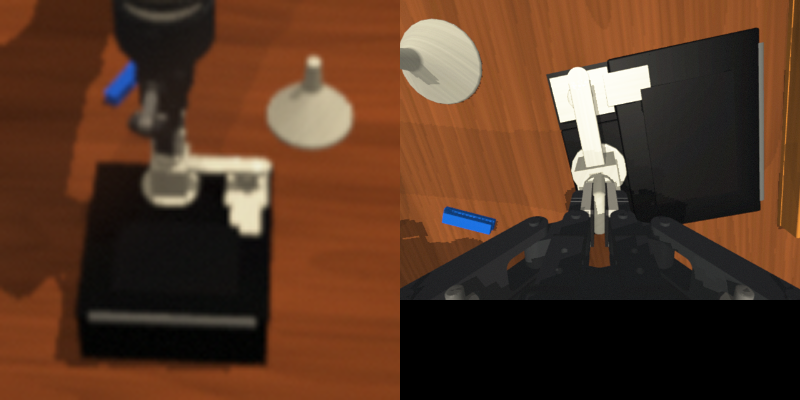

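The keeper arm lies straight over the pin head in both views, the lid is shut and the funnel and clip haven't moved. The 0.5 N·m moment shows the lock held against its stop, so I'll hand in.

```bash
python3 - <<'E'
from h import *
print(hand_in());err((.58,-.0217,.111),92.2-97)
E
```

```text
the job is handed in; nothing more can be done
None
the job is handed in; nothing more can be done
```

The tin is locked and the job was handed in with the key still gripped and held turned, at about 20.6 s on the robot's clock. No verdict was reported.

- **Pin:** it is down through the hasp tab and ledge and let go. Afterwards its head top showed within 1 px of where a fully seated pin should appear.
- **Key:** I jiggled it past both tumblers until it met firm contact. That was at tool height 0.1104 m, against 0.1109 m predicted for full depth. The push peaked at about 37 N, a short press to check it was home.
- **Lock:** I turned the key about 1.77 rad clockwise, which includes its play in the slot. The final moment was about 0.5 N·m, well above the 0.13 N·m spring, so I judge the lock to be on its stop.
- **Final pictures:** the keeper arm lies over the pin's head and the lid is shut. The funnel and clip look undisturbed; the other pantry things were outside these final crops, and I never worked close to them.
- **Last readings:** the fingers are closed on the key at a 100 N setting, with about 10 N pressing down on it.

One check disagreed. Just before insertion, an apparent blade edge in the wrist picture put the key about 2.5 mm off. I judged it to be a shadow inside the slot, and the key then went in without resistance up to the tumblers.

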